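# Find the chuck case that rattles

## Robot

A 7-joint arm with a two-finger parallel gripper is mounted at the origin on the work surface. World frame = base frame: x ahead of the robot, y to its left, z up, the work surface at z = 0. Lengths are in m, angles in rad, forces in N, time in s.
With the tool pointing down it reaches from about 0.425 to 0.875 m from the base axis. Payload 4.7 kg.
Tool frame: the origin (TCP) lies between the finger pads; the fingertips stand 14 mm ahead of it and the grasp point (between the pads) lies 5 mm behind it; z points along the fingers, y is the line along which they close (so a half turn about z gives the same grasp; the last joint's range is limited). The gripper opens to 87 mm and grips with 3 to 60 N. Pads are 19 mm wide; open, the fingers measure 117 mm over their backs; the gripper's body (75 mm by 190 mm) begins 51 mm behind the grasp point.
Start: joints at [0.014, 0.321, -0.07, 1.45, 0.023, 1.371, -0.057], TCP at [0.65, -0, 0.237] pointing down, gripper open.
Joint ranges: [-2.86, 2.86], [-0.3, 2.09], [-1.38, 1.24], [0.06, 2.45], [-1.56, 4.7], [0.09, 2.05], [-2.69, 2.69]. Speed limits (rad/s): [2.57, 2.57, 3.14, 3.14, 3.14, 3.14, 3.14].

## Interface

Orientations are given as a rotation vector (axis times angle).
In Python, from bench import get_state, get_image, camera_params, close_job gives the robot as it stands. The module is installed in compiled form; this text tells all that it offers.
- The arm moves only by the tool arm_command, never from a script. Its argument "motion" is a list of rows, each a list of 5 numbers: the finger opening in mm, from 0 to 87, then the shift along the tool's x, y, z in mm, then the turn about the tool's z in degrees. In form: [[gripper, x, y, z, spin], ...]. A call has 1 to 5 rows; each row is the pose to reach, as a shift and turn from the pose commanded when the call began, along the tool's axes at that moment; what a row does not reach only later rows make up. A row lasts 1/12 s, in which the tool goes at most 41.7 mm and 7.16 degrees, less where a joint would pass 70% of its speed; a pose out of reach is approached as far as the arm can. A call with a gripper value outside its range is refused whole. The fingers move at their own pace and stop on an object; "newtons" is the grip in N (left out, the last holds). Time passes only in rows, so rows that repeat a pose let the fingers close. It gives the time, the measured TCP pose, the force, the opening and the grip force at its end, in the units of the state.
- get_state(): the state, without advancing time (a new reading comes with each control period).
- get_image(name): name is "scene" or "side" or "wrist"; returns (picture, depth): 384x512x3 uint8, red, green, blue; 384x512 float32, m along the optical axis (not along the pixel's ray), 0 where there is no reading.
- camera_params(name): a dict with "intrinsics" (3x3 intrinsics, pixels), "D" ([k1, k2, p1, p2, k3] as OpenCV has them; the pictures are not rectified), "extrinsics" (4x4, takes a point from camera to world coordinates). Camera axes: x right, y down, z forward; pixel columns grow to the right and rows downward; lengths in m; the calibration is good to about 2 mm. A picture is of the moment at which its call begins: read the wrist's pose just before it. camera_params takes no time and is no camera call; for the wrist camera it gives the pose at the moment of the call.
- close_job(): hands the job in; it is judged then, once.
The state is a dict: "time": time; "joint_positions": joint angles; "qd": joint speeds; "joint_torque": joint torques, N m; "position": TCP position; "tool_rot": TCP orientation; "ft_force": force on the tool from outside, world axes, zero at the start; "torque": the same for the moment, N m; "grip_width": opening from 0.0 (shut) to 1.0 (fully open); "grip_force": force on a finger pad.
Only numpy, scipy, OpenCV 4.12 (cv2) and the standard library are available. Lean on these libraries where they do the work, as an engineer would, in place of code of your own. Each camera call takes 0.05 s, during which the arm holds its last target. There are 200 camera calls.

## Task

In one of the three latched drill chuck cases on the dark wooden board the chuck has come out of its bed: lift the cases and shake them end to end to find the one that rattles, and stand the quiet ones upright on the board again. Hold the rattling case out level and still over the rubber mat on the user's side, at least 10 cm above it, and finish there still holding it; leave the mug, glue bottle and tape measure alone.

Things in the scene. Friction and masses are not known exactly. Their poses are not given: they have to be found in the camera images.
- case_a_middle (a point): one of three identical cases: latched hard-plastic drill chuck case, grey, 130 mm long (its x), 62 mm wide (its y), 54 mm high, flat smooth sides, standing on the dark wooden board; this point is its centre, 27 mm above its underside, z up. Each holds a 0.22 kg steel chuck and weighs 0.37 to 0.47 kg in all, rattling or not; which one rattles changes each time
- case_b_middle (a point): latched hard-plastic drill chuck case, grey, 130 mm long (its x), 62 mm wide (its y), 54 mm high, flat smooth sides, standing on the dark wooden board; this point is its centre, 27 mm above its underside, z up. Two cases have the chuck bedded tight; in the one that rattles it lies loose (the rules call it chuck_loose) and out of sight; its place is not given
- case_c_middle (a point): latched hard-plastic drill chuck case, grey, 130 mm long (its x), 62 mm wide (its y), 54 mm high, flat smooth sides, standing on the dark wooden board; this point is its centre, 27 mm above its underside, z up. A loose chuck slides 64 mm lengthwise, stop to stop (a few mm across), when tipped over 15 degrees or jerked, and stays put while level
- board_top (a point): the fixed dark wooden board on which the three cases stand side by side, 170 mm (its x) by 390 mm (its y), 15 mm thick; this point is the middle of its upper face, z up; the cases start about 125 mm apart along its y, their long sides along its x
- mat_middle (a point): the fixed black ribbed rubber mat on the bench, on the user's side, 260 x 260 mm, 3 mm thick; this point is the middle of its upper face, z up, x and y along its sides
- tape_measure: black tape measure standing on the bench, 62 x 40 x 62 mm high, origin under its centre; leave it alone
- glue: white round glue bottle, 60 mm across, 165 mm tall, origin under its centre; leave it alone
- mug: white mug, 80 mm across, 95 mm tall, origin under its centre; leave it alone
There are look-alikes about, which are no part of the job. What is shaped like the part that bears case_b_middle but red is not meant.

How it is judged:
On the way:
1. the case with the loose chuck has been lifted clear of the board and shaken or tipped so that the chuck slid in it, 20 mm or more off the middle (((distance between chuck_loose and case_a_middle below 0.065 m and height (world z) of case_a_middle above 0.075 m and distance between chuck_middle and case_a_middle above 0.02 m) or (distance between chuck_loose and case_b_middle below 0.065 m and height (world z) of case_b_middle above 0.075 m and distance between chuck_middle and case_b_middle above 0.02 m) or (distance between chuck_loose and case_c_middle below 0.065 m and height (world z) of case_c_middle above 0.075 m and distance between chuck_middle and case_c_middle above 0.02 m))).
At the end, for the whole second after the job is handed in: the case with the loose chuck is held in the fingers, level within 0.2 rad and still, its centre over the mat (10 mm inside its edges) and at least 125 mm above the bench (underside some 10 cm above the mat); the other two stand upright and released, centres over the board (((distance between chuck_loose and case_a_middle below 0.065 m and x of case_a_middle in the frame of mat_middle between -0.12 and 0.12 m and y of case_a_middle in the frame of mat_middle between -0.12 and 0.12 m and height (world z) of case_a_middle above 0.125 m and angle between case_a_middle's own z axis and vertical below 0.2 rad and contact force between the fingers and case_a above 2 N and linear speed of case_a below 0.03 m/s and (x of case_b_middle in the frame of board_top between -0.085 and 0.085 m and y of case_b_middle in the frame of board_top between -0.195 and 0.195 m and height (world z) of case_b_middle between 0.038 and 0.046 m and angle between case_b_middle's own z axis and vertical below 0.06 rad and contact force between the fingers and case_b below 0.1 N and linear speed of case_b below 0.02 m/s) and (x of case_c_middle in the frame of board_top between -0.085 and 0.085 m and y of case_c_middle in the frame of board_top between -0.195 and 0.195 m and height (world z) of case_c_middle between 0.038 and 0.046 m and angle between case_c_middle's own z axis and vertical below 0.06 rad and contact force between the fingers and case_c below 0.1 N and linear speed of case_c below 0.02 m/s)) or (distance between chuck_loose and case_b_middle below 0.065 m and x of case_b_middle in the frame of mat_middle between -0.12 and 0.12 m and y of case_b_middle in the frame of mat_middle between -0.12 and 0.12 m and height (world z) of case_b_middle above 0.125 m and angle between case_b_middle's own z axis and vertical below 0.2 rad and contact force between the fingers and case_b above 2 N and linear speed of case_b below 0.03 m/s and (x of case_a_middle in the frame of board_top between -0.085 and 0.085 m and y of case_a_middle in the frame of board_top between -0.195 and 0.195 m and height (world z) of case_a_middle between 0.038 and 0.046 m and angle between case_a_middle's own z axis and vertical below 0.06 rad and contact force between the fingers and case_a below 0.1 N and linear speed of case_a below 0.02 m/s) and (x of case_c_middle in the frame of board_top between -0.085 and 0.085 m and y of case_c_middle in the frame of board_top between -0.195 and 0.195 m and height (world z) of case_c_middle between 0.038 and 0.046 m and angle between case_c_middle's own z axis and vertical below 0.06 rad and contact force between the fingers and case_c below 0.1 N and linear speed of case_c below 0.02 m/s)) or (distance between chuck_loose and case_c_middle below 0.065 m and x of case_c_middle in the frame of mat_middle between -0.12 and 0.12 m and y of case_c_middle in the frame of mat_middle between -0.12 and 0.12 m and height (world z) of case_c_middle above 0.125 m and angle between case_c_middle's own z axis and vertical below 0.2 rad and contact force between the fingers and case_c above 2 N and linear speed of case_c below 0.03 m/s and (x of case_a_middle in the frame of board_top between -0.085 and 0.085 m and y of case_a_middle in the frame of board_top between -0.195 and 0.195 m and height (world z) of case_a_middle between 0.038 and 0.046 m and angle between case_a_middle's own z axis and vertical below 0.06 rad and contact force between the fingers and case_a below 0.1 N and linear speed of case_a below 0.02 m/s) and (x of case_b_middle in the frame of board_top between -0.085 and 0.085 m and y of case_b_middle in the frame of board_top between -0.195 and 0.195 m and height (world z) of case_b_middle between 0.038 and 0.046 m and angle between case_b_middle's own z axis and vertical below 0.06 rad and contact force between the fingers and case_b below 0.1 N and linear speed of case_b below 0.02 m/s)))); the arm keeps its last pose, push and grip.
It fails at once if the tape measure is moved by more than 3 cm or tipped (distance of tape_measure from where it was at the start of the episode above 0.03 m or angle between tape_measure's own z axis and vertical above 0.3 rad).
It fails at once if the glue bottle is moved by more than 3 cm or tipped (distance of glue from where it was at the start of the episode above 0.03 m or angle between glue's own z axis and vertical above 0.3 rad).
It fails at once if the mug is moved by more than 3 cm or tipped (distance of mug from where it was at the start of the episode above 0.03 m or angle between mug's own z axis and vertical above 0.3 rad).
It also fails if it takes over 72 s, if anything falls off the work surface, if the arm or the gripper's body presses on something with over 40 N, if the wrist force passes 120 N, or if a joint passes its speed limit or range.

## Working session

There is one attempt and no reset: what is moved stays moved. The work goes in short steps, Python scripts to look and compute and a tool call to move; the robot and the scene stay as the last step left them, time stands still between calls to the robot, and variables do not carry over. Pictures are saved under pics/ and viewed, at most 10 in all, crops included, and the job is handed in when it is done.

Besides the shell and the picture viewer there is one more tool, called as name([rows], argument=value, ...), one row to a line, values as JSON. arm_command: Moves the arm, as the interface text tells. Its arguments: {"type":"object","properties":{"motion":{"type":"array"},"newtons":{"type":"number"}},"required":["motion"]}

```bash
mkdir -p pics; cat > h.py <<'E'
import numpy as np, cv2
from bench import *
def ray(cam,uv,P=None):
    P=P or camera_params(cam); K=np.array(P["intrinsics"]);D=np.array(P["D"]);T=np.array(P["extrinsics"])
    n=cv2.undistortPoints(np.array(uv,float).reshape(-1,1,2),K,D).reshape(-1,2)
    d=np.c_[n,np.ones(len(n))]
    return T[:3,3],d@T[:3,:3].T,d,T
def onplane(cam,uv,z):
    o,r,_,_=ray(cam,uv); return o+r*((z-o[2])/r[:,2])[:,None]
def cloud(cam,dep):
    v,u=np.mgrid[0:384,0:512]
    o,r,_,_=ray(cam,np.c_[u.ravel(),v.ravel()])
    return (o+r*dep.reshape(-1,1)).reshape(384,512,3)
E
python3 - <<'E'
from h import *
ims=[]
for n in("scene","side"):
    im,d=get_image(n); cv2.imwrite(f"pics/{n}0.png",im[:,:,::-1]); np.savez(f"{n}0.npz",im=im,d=d)
s=get_state();print(s)
E
```

```text
{'time': 0.1, 'joint_positions': array([ 0.0140859 ,  0.32175838, -0.07007618,  1.45153355,  0.02259936,
        1.37081585, -0.05689796]), 'qd': array([ 1.42181848e-03, -2.39180558e-03,  1.44116825e-03, -2.11900804e-03,
        7.14369460e-04, -6.45507005e-05, -1.38476320e-03]), 'joint_torque': array([ 1.37795760e-04, -4.92569017e+01, -4.06077392e-01, -3.13399816e+01,
       -6.42974046e-02,  3.95253638e-02,  6.49213871e-05]), 'position': array([ 6.49530962e-01, -4.32746514e-05,  2.35574402e-01]), 'tool_rot': array([-2.22058645e+00, -2.22066491e+00,  2.02193685e-03]), 'ft_force': array([ 0.31888055,  0.03603278, -0.36973534]), 'torque': array([-0.02140078, -0.0278603 ,  0.04704216]), 'grip_force': 0.0, 'grip_width': 0.9974114684708607}
```

View pics/scene0.png

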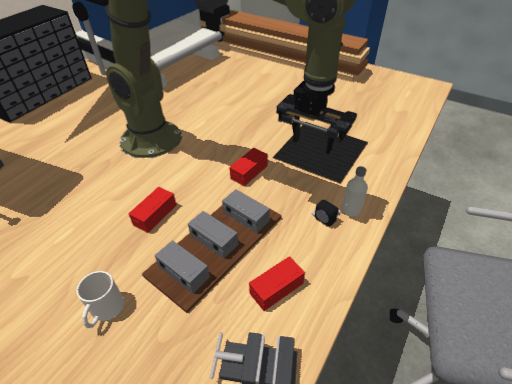

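View pics/side0.png

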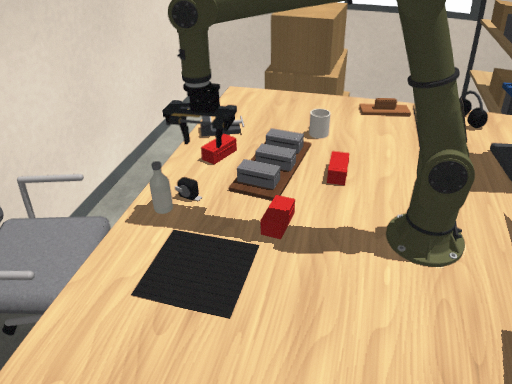

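Scene view: the grey cases are at about (184,266), (213,233) and (246,211). The red look-alikes at (153,208), (248,166) and (277,282) are rejected by colour. The mat is at (322,152), tape measure (326,213), glue (356,193) and mug (100,298). The side view agrees, with cases at (258,175), (274,157) and (284,140), and the mat at (198,271).

```bash
python3 - <<'E'
from h import *
for n in("scene","side"):
    f=np.load(f"{n}0.npz");im=f["im"];d=f["d"];C=cloud(n,d)
    hsv=cv2.cvtColor(im,cv2.COLOR_RGB2HSV)
    z=C[:,:,2]
    m=((hsv[:,:,1]<70)&(d>0)&(C[:,:,0]>.3)&(C[:,:,0]<.9)&(abs(C[:,:,1])<.5)&(z>.055)&(z<.08)).astype(np.uint8)
    k,l,st,ce=cv2.connectedComponentsWithStats(m)
    print(n)
    for i in range(1,k):
        if st[i,4]<150: continue
        p=C[l==i]; zt=np.median(p[:,2][p[:,2]>np.percentile(p[:,2],50)]); 
        uv=np.argwhere(l==i)[:,::-1]
        q=onplane(n,uv[abs(p[:,2]-zt)<.004],zt)
        r=cv2.minAreaRect((q[:,:2]*1000).astype(np.float32))
        print(ce[i].round(),st[i,4],"ztop",zt.round(4),"rect",np.round(r[0],1),np.round(r[1],1),round(r[2],1))
    def rep(name,mask):
        k,l,st,ce=cv2.connectedComponentsWithStats(mask.astype(np.uint8)); 
        for i in range(1,k):
            if st[i,4]<100: continue
            p=C[l==i]; r=cv2.minAreaRect((p[:,:2]*1000).astype(np.float32)); print(name,ce[i].round(),st[i,4],np.median(p[:,2]).round(4),p[:,2].max().round(3),np.round(r[0],0),np.round(r[1],0),round(r[2],1))
    ok=(d>0)&(C[:,:,0]>.2)&(C[:,:,0]<1.0)&(abs(C[:,:,1])<.6)
    rep("mat",ok&(hsv[:,:,2]<60)&(z<.01)&(z>-.005))
    rep("board",ok&(hsv[:,:,2]<110)&(z>.01)&(z<.021))
    rep("tall",ok&(z>.025)&(z<.18)&~m.astype(bool))
E
```

```text
scene
[246. 206.] 846 ztop 0.0698 rect [ 531.  -161.4] [ 62.8 131.9] 82.8
[327. 207.] 189 ztop 0.0621 rect [733.  -43.2] [34.5 56.4] 81.2
[213. 230.] 985 ztop 0.0698 rect [ 499.5 -279.8] [ 62.6 131.3] 82.5
[181. 262.] 1197 ztop 0.07 rect [ 493.2 -404.1] [ 62.4 130.7] 82.1
[255. 343.] 317 ztop 0.059 rect [ 760.  -483.6] [35.7 48.8] 22.1
[285. 354.] 588 ztop 0.0611 rect [ 824.3 -471.5] [36.5 76. ] 23.2
mat [321. 153.] 2738 0.0026 0.008 [583. 260.] [261. 256.] 89.2
board [208. 260.] 3225 0.015 0.021 [ 508. -283.] [387. 170.] 82.7
tall [248. 164.] 710 0.0528 0.058 [424.  25.] [135.  67.] 83.2
tall [358. 184.] 474 0.1138 0.167 [787.  33.] [57. 45.] 26.6
tall [152. 207.] 992 0.0532 0.058 [ 280. -284.] [ 66. 132.] 0.6
tall [352. 206.] 145 0.0409 0.055 [789.  24.] [60. 29.] 14.2
tall [246. 219.] 303 0.0402 0.055 [ 537. -185.] [141.  55.] 17.6
tall [327. 215.] 179 0.0413 0.059 [740. -50.] [73. 36.] 19.3
tall [215. 244.] 303 0.0402 0.055 [ 505. -304.] [143.  56.] 17.3
tall [276. 281.] 1478 0.0537 0.059 [ 721. -314.] [131.  64.] 67.4
tall [186. 278.] 298 0.0409 0.056 [ 501. -429.] [142.  55.] 1
[... 464 characters left out ...]
2
board [269. 180.] 707 0.0139 0.021 [ 486. -259.] [392. 159.] 72.2
tall [319. 121.] 397 0.0679 0.095 [ 380. -559.] [82. 78.] 78.5
tall [218. 146.] 451 0.0505 0.058 [ 719. -307.] [134.  68.] 66.9
tall [285. 143.] 235 0.0419 0.055 [ 480. -373.] [139.  61.] 18.2
tall [275. 161.] 278 0.0419 0.065 [ 491. -247.] [140.  54.] 13.4
tall [338. 164.] 483 0.0527 0.059 [ 277. -278.] [ 63. 137.] 1.6
tall [158. 179.] 432 0.1133 0.168 [777.  52.] [58. 46.] 45.3
tall [258. 178.] 330 0.0401 0.055 [ 523. -129.] [139.  55.] 13.0
tall [186. 187.] 215 0.0428 0.064 [733. -30.] [44. 68.] 84.6
tall [162. 202.] 157 0.0406 0.055 [776.  60.] [59. 34.] 28.3
tall [278. 213.] 841 0.0526 0.058 [421.  30.] [139.  65.] 84.1
```

arm_command([
  [87, -32, -24, 0, -7],
  [87, -64, -48, 0, -14],
  [87, -97, -71, 0, -21],
  [87, -129, -95, 0, -28],
  [87, -161, -119, 0, -35],
], newtons=45)

```text
time: 0.52
position: [0.5307, -0.1608, 0.2361]
tool_rot: [-1.452, -2.785, 0.001]
ft_force: [0.4, -1.1, -0.2]
grip_width: 0.998
grip_force: 0.0
```

arm_command([
  [87, 0, 0, 0, -7],
  [87, 0, 0, 0, -14],
  [87, 0, 0, 0, -21],
  [87, 0, 0, 0, -28],
  [87, 0, 0, 0, -35],
])

```text
time: 0.93
position: [0.532, -0.1594, 0.2361]
tool_rot: [-0.547, -3.093, -0.0]
ft_force: [0.0, 0.7, -0.8]
grip_width: 1.002
grip_force: 0.0
```

arm_command([
  [87, 0, 0, 0, -7],
  [87, 0, 0, 0, -12.8],
  [87, 0, 0, 0, -12.8],
  [87, 0, 0, 0, -12.8],
])

```text
time: 1.27
position: [0.5322, -0.1593, 0.2362]
tool_rot: [-0.212, -3.134, -0.0]
ft_force: [0.3, -0.3, -1.4]
grip_width: 1.002
grip_force: 0.0
```

```bash
cat >> h.py <<'E'
def look(fn):
    P=camera_params("wrist"); s=get_state(); im,d=get_image("wrist"); cv2.imwrite(f"pics/{fn}.png",im[:,:,::-1])
    K=np.array(P["intrinsics"]);v,u=np.mgrid[0:384,0:512]
    o,r,_,_=ray("wrist",np.c_[u.ravel(),v.ravel()],P); C=(o+r*d.reshape(-1,1)).reshape(384,512,3)
    hsv=cv2.cvtColor(im,cv2.COLOR_RGB2HSV); z=C[:,:,2]
    m=((hsv[:,:,1]<70)&(d>0)&(z>.062)&(z<.078)).astype(np.uint8)
    m=cv2.morphologyEx(m,cv2.MORPH_OPEN,np.ones((5,5)))
    k,l,st,ce=cv2.connectedComponentsWithStats(m)
    for i in range(1,k):
        if st[i,4]<500: continue
        q=C[l==i]; rr=cv2.minAreaRect((q[:,:2]*1000).astype(np.float32)); print(ce[i].round(),st[i],np.median(q[:,2]).round(4),np.round(rr[0],1),np.round(rr[1],1),round(rr[2],1))
    p=s["position"];R=cv2.Rodrigues(s["tool_rot"])[0]; print("t",s["time"],"tcp",p.round(4),"toolx",R[:,0].round(3),"y",R[:,1].round(3),"z",R[:,2].round(3),"f",s["ft_force"].round(2),"tq",s["torque"].round(3))
E
python3 -c "
from h import *
look('w1')"
```

```text
[147. 157.] [ 112  101   67  116 6487] 0.0682 [ 497.6 -275.7] [ 62.7 129.7] 82.7
[ 36. 163.] [   0  111   74  105 5962] 0.0682 [ 485.8 -399.9] [ 63.7 119. ] 82.6
[256. 171.] [ 227  115   58  114 6131] 0.0683 [ 528.7 -156.7] [ 62.  129.7] 82.6
t 1.2667 tcp [ 0.5322 -0.1593  0.2362] toolx [-0.991  0.135  0.001] y [0.135 0.991 0.   ] z [-0.001  0.    -1.   ] f [ 0.33 -0.31 -1.36] tq [ 0.185 -0.054  0.005]
```

View pics/w1.png

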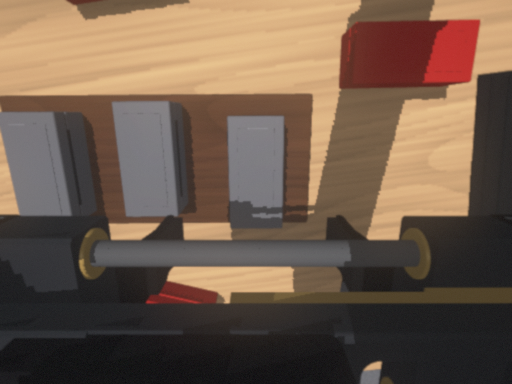

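Wrist view: the three grey cases are at (256,171), (147,157) and (36,163), and the red decoy is at (410,53). Tops measure 68–70 mm in all views (69 expected). I'm grasping case 1 at about (0.529, -0.158).

arm_command([
  [87, 3, 1, 40, 0],
  [87, 3, 1, 80, 0],
  [87, 3, 1, 120, 0],
  [87, 3, 1, 155, 0],
  [87, 3, 1, 190, 0],
])

```text
time: 1.73
position: [0.5291, -0.1579, 0.0448]
tool_rot: [-0.212, -3.134, 0.0]
ft_force: [0.5, 0.1, 0.0]
grip_width: 0.998
grip_force: 0.0
```

arm_command([
  [87, 0, 0, 0, 0],
  [50, 0, 0, 0, 0],
  [50, 0, 0, 0, 0],
  [50, 0, 0, 0, 0],
  [50, 0, 0, 0, 0],
])

```text
time: 2.15
position: [0.5315, -0.1585, 0.0493]
tool_rot: [0.208, 3.13, -0.002]
ft_force: [0.9, 0.0, 0.3]
grip_width: 0.782
grip_force: 0.0
```

arm_command([
  [50, 0, 0, 0, 0],
  [50, 0, 0, 0, 0],
  [50, 0, 0, 0, 0],
  [50, 0, 0, 0, 0],
])

```text
time: 2.48
position: [0.5311, -0.1582, 0.0487]
tool_rot: [0.208, 3.131, -0.001]
ft_force: [-0.7, 0.3, 6.7]
grip_width: 0.706
grip_force: 45.0
```

arm_command([
  [50, 0, 0, -15, 0],
  [50, 0, 0, -40, 0],
  [50, 0, 0, -75, 0],
  [50, 0, 0, -105, 0],
  [50, 0, 0, -120, 0],
])

```text
time: 2.9
position: [0.5308, -0.1584, 0.1704]
tool_rot: [0.208, 3.13, -0.002]
ft_force: [1.1, -1.0, -3.9]
grip_width: 0.71
grip_force: 45.0
```

arm_command([
  [50, -10, 0, 0, 0],
  [50, -25, 0, 0, 0],
  [50, -50, 0, 0, 0],
  [50, -90, 0, 0, 0],
  [50, -130, 0, 0, 0],
])

```text
time: 3.32
position: [0.6587, -0.1753, 0.1645]
tool_rot: [-0.209, -3.132, -0.0]
ft_force: [1.6, 0.8, -3.4]
grip_width: 0.708
grip_force: 45.0
```

arm_command([
  [50, 35, 0, 0, 0],
  [50, 65, 0, 0, 0],
  [50, 85, 0, 0, 0],
  [50, 95, 0, 0, 0],
  [50, 95, 0, 0, 0],
])

```text
time: 3.73
position: [0.5619, -0.1625, 0.1646]
tool_rot: [-0.209, -3.131, -0.001]
ft_force: [0.5, -0.1, -4.0]
grip_width: 0.708
grip_force: 45.0
```

```bash
cat >> h.py <<'E'
def rd(n=6):
    F=[];T=[]
    for _ in range(n):
        get_image("wrist"); s=get_state(); R=cv2.Rodrigues(s["tool_rot"])[0]; F.append(R.T@s["ft_force"]);T.append(R.T@s["torque"])
    print("t",s["time"],"tcp",s["position"].round(4),"tool z",R[:,2].round(4),"F tool",np.mean(F,0).round(2),"T tool",np.mean(T,0).round(3),"sd",np.std(T,0).round(3),"grip",s["grip_width"].round(3),s["grip_force"])
E
python3 -c "
from h import *
rd()"
```

```text
Traceback (most recent call last):
  File "h.py", line 30, in rd
    print("t",s["time"],"tcp",s["position"].round(4),"tool z",R[:,2].round(4),"F tool",np.mean(F,0).round(2),"T tool",np.mean(T,0).round(3),"sd",np.std(T,0).round(3),"grip",s["grip_width"].round(3),s["grip_force"])
                                                                                                                                                                             ^^^^^^^^^^^^^^^^^^^^^
AttributeError: 'float' object has no attribute 'round'
```

arm_command([
  [50, 10, 0, 0, 0],
  [50, 25, 0, 0, 0],
  [50, 50, 0, 0, 0],
  [50, 90, 0, 0, 0],
  [50, 130, 0, 0, 0],
])

```text
time: 4.45
position: [0.4341, -0.145, 0.1664]
tool_rot: [-0.207, -3.135, -0.0]
ft_force: [-0.1, -0.3, -3.3]
grip_width: 0.711
grip_force: 45.0
```

arm_command([
  [50, -35, 0, 0, 0],
  [50, -65, 0, 0, 0],
  [50, -85, 0, 0, 0],
  [50, -95, 0, 0, 0],
  [50, -95, 0, 0, 0],
])

```text
time: 4.87
position: [0.5312, -0.1578, 0.1669]
tool_rot: [0.206, 3.133, -0.0]
ft_force: [1.0, -0.5, -3.1]
grip_width: 0.709
grip_force: 45.0
```

```bash
python3 -c "
from h import *
rd()"
```

```text
Traceback (most recent call last):
  File "h.py", line 30, in rd
    print("t",s["time"],"tcp",s["position"].round(4),"tool z",R[:,2].round(4),"F tool",np.mean(F,0).round(2),"T tool",np.mean(T,0).round(3),"sd",np.std(T,0).round(3),"grip",s["grip_width"].round(3),s["grip_force"])
                                                                                                                                                                             ^^^^^^^^^^^^^^^^^^^^^
AttributeError: 'float' object has no attribute 'round'
```

```bash
sed -i 's/s\["grip_width"\].round(3)/s["grip_width"]/' h.py; python3 -c "
from h import *
rd()"
```

```text
t 5.4667 tcp [ 0.5294 -0.158   0.1667] tool z [ 1.e-04 -1.e-04 -1.e+00] F tool [0.19 0.1  3.83] T tool [-0.079 -0.041  0.008] sd [0.025 0.03  0.021] grip 0.7056378833236587 44.997263168916106
```

arm_command([
  [50, -10, 0, 0, 0],
  [50, -25, 0, 0, 0],
  [50, -50, 0, 0, 0],
  [50, -90, 0, 0, 0],
  [50, -130, 0, 0, 0],
])

```text
time: 5.88
position: [0.6601, -0.1756, 0.1668]
tool_rot: [0.209, 3.134, -0.001]
ft_force: [0.5, 0.8, -2.9]
grip_width: 0.71
grip_force: 45.0
```

arm_command([
  [50, 35, 0, 0, 0],
  [50, 65, 0, 0, 0],
  [50, 85, 0, 0, 0],
  [50, 95, 0, 0, 0],
  [50, 95, 0, 0, 0],
])

```text
time: 6.3
position: [0.5631, -0.1627, 0.1664]
tool_rot: [-0.209, -3.134, 0.0]
ft_force: [0.5, -0.1, -4.0]
grip_width: 0.711
grip_force: 45.0
```

```bash
python3 -c "
from h import *
rd()"
```

```text
t 6.6 tcp [ 0.5652 -0.1625  0.1671] tool z [ 1.6e-03 -4.0e-04 -1.0e+00] F tool [ 0.32 -0.01  4.09] T tool [-0.135 -0.053 -0.003] sd [0.023 0.031 0.031] grip 0.7101891895461862 44.997311756014824
```

arm_command([
  [50, 10, 0, 0, 0],
  [50, 25, 0, 0, 0],
  [50, 50, 0, 0, 0],
  [50, 90, 0, 0, 0],
  [50, 130, 0, 0, 0],
])

```text
time: 7.02
position: [0.434, -0.145, 0.1663]
tool_rot: [-0.207, -3.135, -0.0]
ft_force: [-1.3, -0.1, -3.3]
grip_width: 0.706
grip_force: 45.0
```

arm_command([
  [50, -35, 0, 0, 0],
  [50, -65, 0, 0, 0],
  [50, -85, 0, 0, 0],
  [50, -95, 0, 0, 0],
  [50, -95, 0, 0, 0],
])

```text
time: 7.43
position: [0.5312, -0.1578, 0.1669]
tool_rot: [0.206, 3.133, -0.0]
ft_force: [-0.3, -0.3, -3.3]
grip_width: 0.71
grip_force: 45.0
```

```bash
python3 -c "
from h import *
rd()"
```

```text
t 7.7333 tcp [ 0.5287 -0.158   0.1664] tool z [-8.e-04  0.e+00 -1.e+00] F tool [0.28 0.13 3.87] T tool [-0.105 -0.024  0.007] sd [0.018 0.043 0.024] grip 0.7092378943985921 44.99728566035628
```

arm_command([
  [50, 0, 0, 30, 0],
  [50, 0, 0, 70, 0],
  [50, 0, 0, 100, 0],
  [50, 0, 0, 114, 0],
  [50, 0, 0, 119, 0],
])

```text
time: 8.15
position: [0.5261, -0.1572, 0.0475]
tool_rot: [-0.207, -3.126, -0.002]
ft_force: [-19.6, 4.8, 40.5]
grip_width: 0.709
grip_force: 45.0
```

arm_command([
  [50, 0, 0, 0, 0],
  [87, 0, 0, 0, 0],
  [87, 0, 0, 0, 0],
  [87, 0, 0, 0, 0],
  [87, 0, 0, 0, 0],
])

```text
time: 8.57
position: [0.5301, -0.1582, 0.0483]
tool_rot: [0.208, 3.133, -0.001]
ft_force: [0.4, 0.7, 0.2]
grip_width: 0.925
grip_force: 0.0
```

arm_command([
  [87, 0, 0, 0, 0],
  [87, 0, 0, -30, 0],
  [87, 0, 0, -70, 0],
  [87, 5, -40, -75, 0],
  [87, 10, -80, -75, 0],
])

```text
time: 8.98
position: [0.5127, -0.2349, 0.1268]
tool_rot: [0.196, 3.127, -0.003]
ft_force: [1.0, -2.0, -0.2]
grip_width: 0.999
grip_force: 0.0
```

arm_command([
  [87, 4, -38, 0, 0],
  [87, 4, -42, 10, 0],
  [87, 4, -42, 45, 0],
  [87, 4, -42, 75, 0],
  [87, 4, -42, 75, 0],
])

```text
time: 9.4
position: [0.4953, -0.275, 0.0418]
tool_rot: [-0.208, -3.125, -0.007]
ft_force: [-1.5, 1.8, -0.6]
grip_width: 0.995
grip_force: 0.0
```

arm_command([
  [50, 0, 0, 0, 0],
  [50, 0, 0, 0, 0],
  [50, 0, 0, 0, 0],
  [50, 0, 0, 0, 0],
  [50, 0, 0, 0, 0],
])

```text
time: 9.82
position: [0.5008, -0.2773, 0.0493]
tool_rot: [0.207, 3.132, -0.002]
ft_force: [-1.4, 0.2, 8.0]
grip_width: 0.704
grip_force: 43.3
```

arm_command([
  [50, 0, 0, 0, 0],
  [50, 0, 0, 0, 0],
  [50, 0, 0, 0, 0],
])

```text
time: 10.07
position: [0.5008, -0.2773, 0.0493]
tool_rot: [0.207, 3.132, -0.001]
ft_force: [-0.8, 0.9, 6.8]
grip_width: 0.708
grip_force: 45.0
```

arm_command([
  [50, 0, 0, -15, 0],
  [50, 0, 0, -40, 0],
  [50, 0, 0, -75, 0],
  [50, 0, 0, -105, 0],
  [50, 0, 0, -120, 0],
])

```text
time: 10.48
position: [0.5007, -0.2777, 0.1712]
tool_rot: [0.208, 3.131, -0.003]
ft_force: [0.7, -1.3, -3.5]
grip_width: 0.709
grip_force: 45.0
```

```bash
python3 -c "
from h import *
rd(5)
im,d=get_image('scene');cv2.imwrite('pics/s2.png',cv2.resize(im[130:330,90:350,::-1],None,fx=2,fy=2))"
```

```text
t 10.7333 tcp [ 0.4982 -0.2764  0.1653] tool z [-0.0033  0.0016 -1.    ] F tool [-0.13  0.01  3.88] T tool [-0.127 -0.079  0.01 ] sd [0.028 0.088 0.022] grip 0.7100609926530057 44.9980147741735
```

View pics/s2.png

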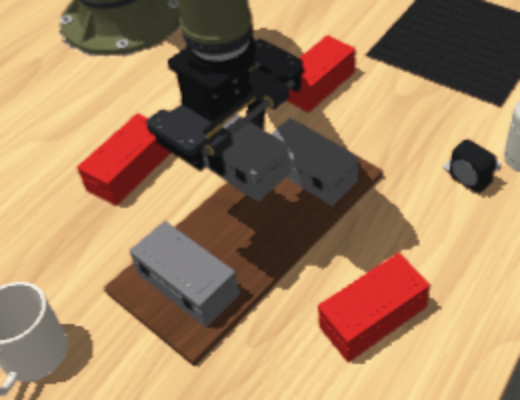

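The crop shows case 1 standing on the board at (320,160), case 2 held at (255,160) and case 3 at (185,270). Next I shake case 2.

arm_command([
  [50, -10, 0, 0, 0],
  [50, -25, 0, 0, 0],
  [50, -50, 0, 0, 0],
  [50, -90, 0, 0, 0],
  [50, -130, 0, 0, 0],
])

```text
time: 11.2
position: [0.6293, -0.2945, 0.1661]
tool_rot: [-0.209, -3.133, -0.001]
ft_force: [1.1, 0.1, -2.5]
grip_width: 0.715
grip_force: 45.0
```

arm_command([
  [50, 35, 0, 0, 0],
  [50, 65, 0, 0, 0],
  [50, 85, 0, 0, 0],
  [50, 95, 0, 0, 0],
  [50, 95, 0, 0, 0],
])

```text
time: 11.62
position: [0.5323, -0.2819, 0.1661]
tool_rot: [-0.21, -3.131, -0.001]
ft_force: [-0.1, 0.4, -3.9]
grip_width: 0.708
grip_force: 45.0
```

```bash
python3 -c "
from h import *
rd(7)"
```

```text
t 11.9667 tcp [ 0.5352 -0.2814  0.1678] tool z [ 1.e-03 -2.e-04 -1.e+00] F tool [-0.33  0.34  3.65] T tool [-0.116 -0.008  0.004] sd [0.017 0.029 0.038] grip 0.7100566808342071 44.99670219607651
```

arm_command([
  [50, 10, 0, 0, 0],
  [50, 25, 0, 0, 0],
  [50, 50, 0, 0, 0],
  [50, 90, 0, 0, 0],
  [50, 130, 0, 0, 0],
])

```text
time: 12.38
position: [0.404, -0.2639, 0.1673]
tool_rot: [-0.206, -3.135, 0.0]
ft_force: [-0.7, -0.8, -3.8]
grip_width: 0.709
grip_force: 45.0
```

arm_command([
  [50, -35, 0, 0, 0],
  [50, -65, 0, 0, 0],
  [50, -85, 0, 0, 0],
  [50, -95, 0, 0, 0],
  [50, -95, 0, 0, 0],
])

```text
time: 12.8
position: [0.5014, -0.2766, 0.1678]
tool_rot: [0.205, 3.133, -0.0]
ft_force: [-0.8, 1.1, -3.1]
grip_width: 0.709
grip_force: 45.0
```

```bash
python3 -c "
from h import *
rd(7)"
```

```text
t 13.15 tcp [ 0.4988 -0.2773  0.1676] tool z [-4.e-04 -1.e-04 -1.e+00] F tool [ 0.41 -0.29  3.55] T tool [-0.09  -0.068 -0.006] sd [0.023 0.046 0.057] grip 0.7115012745656173 44.999363869428635
```

arm_command([
  [50, -10, 0, 0, 0],
  [50, -25, 0, 0, 0],
  [50, -50, 0, 0, 0],
  [50, -90, 0, 0, 0],
  [50, -130, 0, 0, 0],
])

```text
time: 13.57
position: [0.6297, -0.295, 0.168]
tool_rot: [0.21, 3.134, -0.001]
ft_force: [0.6, 0.7, -3.2]
grip_width: 0.709
grip_force: 45.0
```

arm_command([
  [50, 40, 0, 0, 0],
  [50, 75, 0, 0, 0],
  [50, 100, 0, 0, 0],
  [50, 110, 0, 0, 0],
  [50, 115, 0, 0, 0],
])

```text
time: 13.98
position: [0.5132, -0.2795, 0.1673]
tool_rot: [-0.21, -3.134, 0.0]
ft_force: [0.1, -0.5, -4.9]
grip_width: 0.705
grip_force: 45.0
```

arm_command([
  [50, -10, 0, 0, 0],
  [50, -25, 0, 0, 0],
  [50, -50, 0, 0, 0],
  [50, -90, 0, 0, 0],
  [50, -130, 0, 0, 0],
])

```text
time: 14.4
position: [0.6465, -0.2963, 0.1689]
tool_rot: [0.207, 3.131, -0.001]
ft_force: [0.9, -0.2, -3.6]
grip_width: 0.706
grip_force: 45.0
```

arm_command([
  [50, 40, 0, 0, 0],
  [50, 75, 0, 0, 0],
  [50, 100, 0, 0, 0],
  [50, 110, 0, 0, 0],
  [50, 115, 0, 0, 0],
])

```text
time: 14.82
position: [0.5297, -0.2812, 0.168]
tool_rot: [0.208, 3.133, -0.001]
ft_force: [0.4, 0.0, -3.0]
grip_width: 0.703
grip_force: 45.0
```

```bash
python3 -c "
from h import *
rd(3);rd(12)"
```

```text
t 14.9667 tcp [ 0.5313 -0.2808  0.1689] tool z [ 0.0037 -0.001  -1.    ] F tool [-0.09  0.4   3.49] T tool [-0.107  0.048 -0.005] sd [0.022 0.121 0.018] grip 0.7086136955929183 44.99306513462216
t 15.5667 tcp [ 0.5293 -0.281   0.1675] tool z [-0. -0. -1.] F tool [0.08 0.27 3.86] T tool [-0.108  0.011  0.006] sd [0.03  0.026 0.032] grip 0.7079666501378086 44.99292983673513
```

arm_command([
  [50, 10, 0, 0, 0],
  [50, 25, 0, 0, 0],
  [50, 50, 0, 0, 0],
  [50, 90, 0, 0, 0],
  [50, 130, 0, 0, 0],
])

```text
time: 15.98
position: [0.3988, -0.2633, 0.1673]
tool_rot: [-0.206, -3.134, -0.0]
ft_force: [-0.2, -0.5, -3.1]
grip_width: 0.71
grip_force: 45.0
```

arm_command([
  [50, -40, 0, 0, 0],
  [50, -75, 0, 0, 0],
  [50, -95, 0, 0, 0],
  [50, -105, 0, 0, 0],
  [50, -110, 0, 0, 0],
])

```text
time: 16.4
position: [0.5104, -0.2781, 0.1678]
tool_rot: [0.206, 3.134, -0.0]
ft_force: [0.3, 0.4, -3.5]
grip_width: 0.711
grip_force: 45.0
```

arm_command([
  [50, 10, 0, 0, 0],
  [50, 25, 0, 0, 0],
  [50, 50, 0, 0, 0],
  [50, 90, 0, 0, 0],
  [50, 130, 0, 0, 0],
])

```text
time: 16.82
position: [0.3775, -0.2607, 0.1669]
tool_rot: [-0.208, -3.133, -0.001]
ft_force: [-0.4, -1.0, -2.8]
grip_width: 0.708
grip_force: 45.0
```

arm_command([
  [50, -40, 0, 0, 0],
  [50, -75, 0, 0, 0],
  [50, -100, 0, 0, 0],
  [50, -115, 0, 0, 0],
  [50, -120, 0, 0, 0],
])

```text
time: 17.23
position: [0.5001, -0.2769, 0.1677]
tool_rot: [0.207, 3.134, -0.0]
ft_force: [0.2, -0.6, -3.7]
grip_width: 0.709
grip_force: 45.0
```

```bash
python3 -c "
from h import *
rd(3);rd(12)"
```

```text
t 17.3833 tcp [ 0.4977 -0.2772  0.1671] tool z [-2.5e-03  5.0e-04 -1.0e+00] F tool [-0.09  0.23  4.28] T tool [-0.109 -0.112  0.012] sd [0.024 0.082 0.026] grip 0.712064236011104 44.95871191844344
t 17.9833 tcp [ 0.4995 -0.277   0.1676] tool z [ 0.e+00 -1.e-04 -1.e+00] F tool [0.11 0.01 3.88] T tool [-0.114 -0.094 -0.003] sd [0.019 0.028 0.023] grip 0.7096855687381183 44.95874807238579
```

The torque about the case's cross axis flips with the shake direction for case 2 (+0.011 against -0.094 N m, mean error about 0.01). Case 1 showed no such flip. So case 2 rattles, and I carry it to the mat.

arm_command([
  [50, 0, 15, -3, 0],
  [50, -1, 40, -8, 0],
  [50, -2, 75, -14, 0],
  [50, -3, 110, -20, 0],
  [50, -4, 145, -20, 0],
])

```text
time: 18.4
position: [0.5235, -0.1327, 0.1891]
tool_rot: [0.209, 3.132, -0.001]
ft_force: [1.1, -0.2, -3.3]
grip_width: 0.709
grip_force: 45.0
```

```bash
python3 -c "
from h import *
print(get_state()['joint_positions'].round(2))"
```

```text
[ 0.32  0.12 -0.13  1.79  0.02  1.23  1.62]
```

arm_command([
  [50, -1, 30, 0, 0],
  [50, -2, 65, 0, 0],
  [50, -3, 100, 0, 0],
  [50, -4, 140, 0, 0],
  [50, -5, 180, 0, 0],
])

```text
time: 18.82
position: [0.5515, 0.0452, 0.1879]
tool_rot: [0.209, 3.134, -0.001]
ft_force: [0.1, 0.2, -4.6]
grip_width: 0.707
grip_force: 45.0
```

arm_command([
  [50, 0, 36, 0, 0],
  [50, 0, 72, 0, 0],
  [50, -1, 108, 0, 0],
  [50, -2, 138, 0, 0],
  [50, -2, 160, 0, 0],
])

```text
time: 19.23
position: [0.5742, 0.2064, 0.1876]
tool_rot: [0.203, 3.135, 0.003]
ft_force: [0.7, 0.3, -2.7]
grip_width: 0.707
grip_force: 45.0
```

arm_command([
  [50, 0, 25, 0, 0],
  [50, 0, 45, 0, 0],
  [50, 0, 57, 0, 0],
  [50, 0, 60, 0, 0],
  [50, 0, 60, 0, 0],
])

```text
time: 19.65
position: [0.5822, 0.2621, 0.1873]
tool_rot: [-0.206, -3.134, 0.001]
ft_force: [0.6, -0.7, -3.9]
grip_width: 0.703
grip_force: 45.0
```

```bash
python3 - <<'E'
from h import *
rd(6)
for n in("scene","side"):
    im,d=get_image(n);cv2.imwrite(f'pics/{n}3.png',im[:,:,::-1])
    C=cloud(n,d);hsv=cv2.cvtColor(im,cv2.COLOR_RGB2HSV);z=C[:,:,2]
    m=((hsv[:,:,1]<70)&(d>0)&(C[:,:,0]>.38)&(C[:,:,0]<.65)&(C[:,:,1]<-.1)&(C[:,:,1]>-.48)&(z>.055)&(z<.11)).astype(np.uint8)
    k,l,st,ce=cv2.connectedComponentsWithStats(m)
    for i in range(1,k):
        if st[i,4]>150:
            p=C[l==i]; p=p[p[:,2]>np.median(p[:,2])-.004]; print(n,np.percentile(p[:,2],[5,50,95]).round(4),[np.round(a,1) for a in cv2.minAreaRect((p[:,:2]*1000).astype(np.float32))])
E
```

```text
t 19.95 tcp [0.5828 0.2601 0.1877] tool z [ 4.e-04 -8.e-04 -1.e+00] F tool [-0.27 -0.19  3.9 ] T tool [-0.067 -0.103 -0.022] sd [0.026 0.014 0.032] grip 0.708481225363628 44.958547772839665
scene [0.0662 0.0688 0.0713] [array([ 526.3, -159.7]), array([ 63.5, 133.3]), np.float64(82.0)]
scene [0.067  0.0693 0.0716] [array([ 491.8, -403.4]), array([ 62.4, 133. ]), np.float64(82.8)]
side [0.0645 0.068  0.0708] [array([ 489.5, -397. ]), array([ 71.8, 130.2]), np.float64(82.0)]
side [0.065  0.068  0.0705] [array([ 524.4, -155.2]), array([ 69.1, 130. ]), np.float64(81.6)]
```

View pics/side3.png

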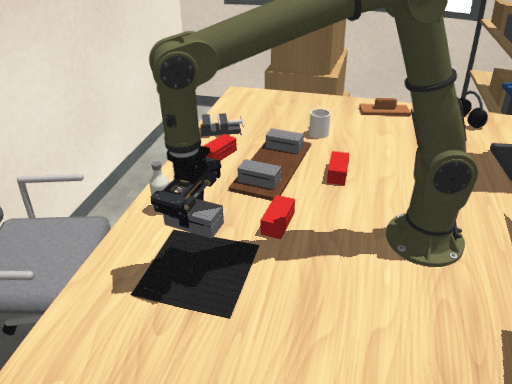

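View pics/scene3.png

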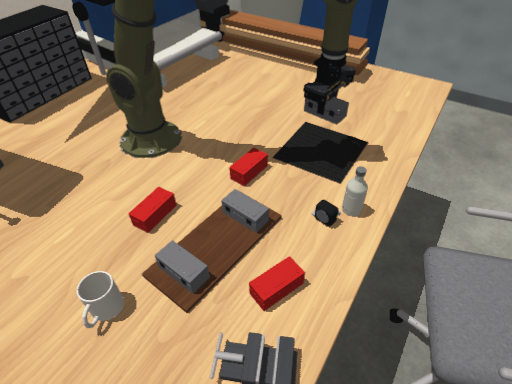

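The held case is over the mat, at (195,216) in side and (325,108) in scene. The two quiet cases stand on the board at their right heights, and the mug, glue and tape measure are untouched. I do one more shake here to confirm the rattle.

arm_command([
  [50, -10, 0, 0, 0],
  [50, -25, 0, 0, 0],
  [50, -50, 0, 0, 0],
  [50, -85, 0, 0, 0],
  [50, -125, 0, 0, 0],
])

```text
time: 20.47
position: [0.7073, 0.2456, 0.1882]
tool_rot: [0.205, 3.134, 0.0]
ft_force: [2.3, 1.0, -3.6]
grip_width: 0.713
grip_force: 45.0
```

arm_command([
  [50, 40, 0, 0, 0],
  [50, 75, 0, 0, 0],
  [50, 100, 0, 0, 0],
  [50, 110, 0, 0, 0],
  [50, 115, 0, 0, 0],
])

```text
time: 20.88
position: [0.5912, 0.2614, 0.1876]
tool_rot: [-0.205, -3.135, -0.0]
ft_force: [0.4, 0.5, -4.6]
grip_width: 0.713
grip_force: 44.9
```

arm_command([
  [50, -10, 0, 0, 0],
  [50, -25, 0, 0, 0],
  [50, -50, 0, 0, 0],
  [50, -85, 0, 0, 0],
  [50, -125, 0, 0, 0],
])

```text
time: 21.3
position: [0.7189, 0.2427, 0.1888]
tool_rot: [0.208, 3.132, -0.001]
ft_force: [1.0, 1.5, -2.9]
grip_width: 0.711
grip_force: 44.9
```

arm_command([
  [50, 40, 0, 0, 0],
  [50, 75, 0, 0, 0],
  [50, 105, 0, 0, 0],
  [50, 120, 0, 0, 0],
  [50, 125, 0, 0, 0],
])

```text
time: 21.72
position: [0.5918, 0.261, 0.1878]
tool_rot: [0.206, 3.135, 0.0]
ft_force: [0.6, -0.1, -3.9]
grip_width: 0.707
grip_force: 45.0
```

arm_command([
  [50, 0, 0, 0, 0],
  [50, 0, 0, 0, 0],
  [50, 0, 0, 0, 0],
  [50, 0, 0, 0, 0],
  [50, 0, 0, 0, 0],
])

```text
time: 22.13
position: [0.5934, 0.2597, 0.1875]
tool_rot: [0.21, 3.134, -0.0]
ft_force: [-0.5, -0.2, -3.6]
grip_width: 0.711
grip_force: 45.0
```

```bash
python3 -c "
from h import *
rd(12)"
```

```text
t 22.7333 tcp [0.5923 0.2604 0.1876] tool z [ 1.e-04 -1.e-04 -1.e+00] F tool [-0.06  0.08  3.73] T tool [-0.13  -0.01  -0.021] sd [0.024 0.031 0.022] grip 0.7039703438439835 44.98220480047166
```

arm_command([
  [50, 10, 0, 0, 0],
  [50, 25, 0, 0, 0],
  [50, 50, 0, 0, 0],
  [50, 90, 0, 0, 0],
  [50, 130, 0, 0, 0],
])

```text
time: 23.15
position: [0.4618, 0.2774, 0.1872]
tool_rot: [-0.21, -3.134, -0.0]
ft_force: [-0.5, 1.2, -3.4]
grip_width: 0.709
grip_force: 45.0
```

arm_command([
  [50, -41, 0, 0, 0],
  [50, -80, 0, 0, 0],
  [50, -105, 0, 0, 0],
  [50, -120, 0, 0, 0],
  [50, -125, 0, 0, 0],
])

```text
time: 23.57
position: [0.5895, 0.2594, 0.1875]
tool_rot: [0.212, 3.133, -0.001]
ft_force: [0.1, -1.0, -4.2]
grip_width: 0.709
grip_force: 45.0
```

arm_command([
  [50, 10, 0, 0, 0],
  [50, 25, 0, 0, 0],
  [50, 50, 0, 0, 0],
  [50, 90, 0, 0, 0],
  [50, 130, 0, 0, 0],
])

```text
time: 23.98
position: [0.4554, 0.2786, 0.1871]
tool_rot: [-0.208, -3.133, 0.0]
ft_force: [-0.5, 1.1, -3.0]
grip_width: 0.708
grip_force: 45.0
```

arm_command([
  [50, -41, 0, 0, 0],
  [50, -80, 0, 0, 0],
  [50, -105, 0, 0, 0],
  [50, -120, 0, 0, 0],
  [50, -125, 0, 0, 0],
])

```text
time: 24.4
position: [0.5831, 0.2609, 0.1875]
tool_rot: [0.21, 3.134, -0.001]
ft_force: [-0.4, 0.4, -3.5]
grip_width: 0.706
grip_force: 45.0
```

arm_command([
  [50, 0, 0, 0, 0],
  [50, 0, 0, 0, 0],
  [50, 0, 0, 0, 0],
  [50, 0, 0, 0, 0],
  [50, 0, 0, 0, 0],
])

```text
time: 24.82
position: [0.5814, 0.2624, 0.1878]
tool_rot: [-0.206, -3.135, 0.0]
ft_force: [-0.4, -0.3, -4.2]
grip_width: 0.711
grip_force: 45.0
```

```bash
python3 -c "
from h import *
rd(12)"
```

```text
t 25.4167 tcp [0.5824 0.2617 0.1875] tool z [ 0.e+00 -1.e-04 -1.e+00] F tool [-0.22 -0.02  3.67] T tool [-0.112 -0.082 -0.02 ] sd [0.02  0.032 0.027] grip 0.7101715084105956 44.982537757605314
```

```bash
python3 -c "
from bench import *
print(close_job())"
```

```text
the job is handed in; nothing more can be done
None
```

I handed the job in at about 25 s with the middle case, the one that rattles, held level and still about 16 cm above the mat. Of the other two, standing on the board, I shook the near one and found it quiet, but I never lifted or shook the far one. The rattle was judged from the wrist torque, which shifted with each shake direction.

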